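# Sweep the wood offcuts into the dustpan

## Task

Sweep the three small wood offcuts that lie about on the desk into the dustpan, pushing them along the desk top with the fingers until each lies well inside the pan, past its sloping lip. Nothing is to be picked up, and the tools and other things on the desk stay where they are.

Things in the scene. Friction and masses are not known exactly. Their poses are not given: they have to be found in the camera images.
- dustpan: Open sheet-metal dustpan that stays put on the desk, 220 mm wide (its x), 200 mm deep (its y). Origin on the desk under its middle. Open mouth to its -y; handle from the back to y = +245, 55 high. The lip slopes gently up from desk level at y = -100 mm to the flat floor, 3 mm high, at y = -65. Side walls at x = +-110: 9 mm high at y = -85, 30 at y = -20, 50 at the back wall, y = +100.
- stub_mid (a point): Wood offcut: square-cut batten end, a block 58 mm along its x, 34 mm along its y, 18 mm thick, about 19 g, lying flat on the desk. Its origin is the middle of its thickness, 9 mm above the desk as it lies, at its centroid; z is up.
- mitre_mid (a point): Wood offcut: batten end with one end cut at 45 degrees, 18 mm thick, about 16 g, lying flat: its long side is 64 mm, its short side 30 mm, 34 mm wide. About the origin its corners are at (x, y) = (-24.5, -15), (39.5, -15), (5.5, 19), (-24.5, 19) mm. Its origin is the middle of its thickness, 9 mm above the desk as it lies, at its centroid; z is up.
- wedge_mid (a point): Wood offcut: right-angled triangular corner cut, legs 54 mm, 18 mm thick, about 14 g, lying flat. About the origin its corners are at (x, y) = (-18, -18), (36, -18), (-18, 36) mm. Its origin is the middle of its thickness, 9 mm above the desk as it lies, at its centroid; z is up.
- tape_roll: Bystander: roll of paper masking tape lying flat, 96 mm across, 25 mm high. Origin at the centre of its underside.
- tape_measure: Bystander: tape measure lying flat, 64 mm (its x) by 60 mm, 33 mm high, its steel hook sticking out to x = +44 mm. Origin at the centre of its underside.
- screwdriver: Bystander: screwdriver 190 mm long, lying along its x, up to 26 mm high. Origin on the desk under its middle.
- glue_jar: Bystander: closed glue jar standing upright, 64 mm across, 60 mm high. Origin at the centre of its underside.
- mug: Bystander: upright mug, 82 mm across, 92 mm high, handle to its +y. Origin at the centre of its underside.
There are look-alikes about, which are no part of the job. What is shaped like the part that bears stub_mid but blue or turquoise is not meant.

How it is judged:
By the outcome, as a careful person would: the job done as asked, in the order asked, and still so for the second after the job is handed in, with the robot touching nothing.
It also fails if it takes over 67 s, if anything falls off the work surface, if the arm or the gripper's body presses on something with over 40 N, if the wrist force passes 120 N, or if a joint passes its speed limit or range.

## Robot

A 6-joint arm with a two-finger parallel gripper is mounted at the origin on the work surface. World frame = base frame: x ahead of the robot, y to its left, z up, the work surface at z = 0. Lengths are in m, angles in degrees, forces in N, time in s.
With the tool pointing down it reaches from about 0.4 to 0.825 m from the base axis. Payload 7 kg.
Tool frame: the origin (TCP) lies at the very end of the fingers, on their centre line; the grasp point (between the pads) lies 19 mm behind it (ctrl.grip_point_offset is the distance from the TCP to the grasp point, in m); x points along the fingers, z is the direction in which the jaws open and shut, and the axes are right-handed (so a half turn about x gives the same grasp; the last joint's range is limited). The gripper opens to 88 mm and grips with 3 to 60 N. Pads are 19 mm wide; open, the fingers measure 130 mm over their backs; the gripper's body (78 mm by 193 mm) begins 47 mm behind the grasp point.
Start: joints at [-52.019, 20.546, 0.682, 0, -70.136, -16.507], TCP at [0.247, -0.628, 0.192] pointing down, gripper open.
Joint ranges: [-176.03, 176.03], [-82.01, 121.73], [-58.28, 71.71], [-173.87, 95.51], [-174.79, -0.11], [-173.66, 173.66]. Speed limits (degrees/s): [136.94, 136.94, 172.46, 180, 180, 180].

## Interface

Orientations are given as [roll, pitch, yaw] about the fixed x, y, z axes, in that order (R = Rz(yaw) Ry(pitch) Rx(roll)).
In Python, from plant import get_obs, snapshot, calibration, close_job, ctrl gives the robot as it stands.
- The arm moves only by the tool move_arm, never from a script. Its argument "commands" is a list that holds one entry, the list of rows, each a list of 4 numbers: the shift along the tool's x, y, z in cm, then the turn about the tool's x in rad. In form: [[[dx, dy, dz, spin], ...]]. A call has 1 to 8 rows; each row shifts and turns the commanded pose from where the row before left it, along the tool's axes as they then stand; what a row does not reach is not made up. A row lasts 1/10 s, in which the tool goes at most 50 mm and 8.59 degrees, less where a joint would pass 70% of its speed; a pose out of reach is approached as far as the arm can. A call with a gripper value outside its range is refused whole. "jaw" is the finger opening in cm, from 0 to 8.76, set as the call begins (left out, the last holds). The fingers move at their own pace and stop on an object; the grip force is fixed at half the most. Time passes only in rows, so rows that do not move let the fingers close. It gives the time, the measured TCP pose, the force and the opening at its end, in the units of the state.
- get_obs(): the state, without advancing time (a new reading comes with each control period).
- snapshot(name): name is "side" or "top" or "wrist"; returns (picture, depth): 400x640x3 uint8, red, green, blue; 400x640 float32, m along the optical axis (not along the pixel's ray), 0 where there is no reading.
- calibration(name): a dict with "mtx" (3x3 intrinsics, pixels), "T" (4x4, takes a point from camera to world coordinates); the wrist camera has in their place "tool_from_camera" (4x4, takes a point from camera to tool coordinates, whose origin is the TCP and whose axes are the tool frame's). Camera axes: x right, y up, looking along -z (the intrinsics and any distortion apply to the point x, -y, -z); pixel columns grow to the right and rows downward; lengths in m; the calibration is good to about 2 mm. A picture is of the moment at which its call begins: read the wrist's pose just before it. calibration takes no time and is no camera call.
- close_job(): hands the job in, once; it reports no verdict.
The state is a dict: "clock": time; "joint_pos": joint angles; "qvel": joint speeds; "tau": joint torques, N m; "tool_pos": TCP position; "orientation": TCP orientation; "force": force on the tool from outside, world axes, zero at the start; "moment": the same for the moment, N m; "opening": finger opening in m.
Only numpy, scipy, OpenCV 4.12 (cv2) and the standard library are available. Lean on these libraries where they do the work, as an engineer would, in place of code of your own. Each camera call takes 0.05 s, during which the arm holds its last target. There are 200 camera calls.

## Working session

There is one attempt and no reset: what is moved stays moved. The work goes in short steps, Python scripts to look and compute and a tool call to move; the robot and the scene stay as the last step left them, time stands still between calls to the robot, and variables do not carry over. Pictures are saved under pics/ and viewed, about 8 in all and at most 12, crops included, and the job is handed in when it is done.

Besides the shell and the picture viewer there is one more tool, called by a JSON object that holds its "name" and its "arguments", one argument or row to a line. move_arm: Moves the arm, as the interface text tells. Its arguments: {"type":"object","properties":{"commands":{"type":"array"},"jaw":{"type":"number"}},"required":["commands"]}

```bash
mkdir -p pics; cat > h.py <<'E'
import numpy as np, cv2
from plant import get_obs, snapshot, calibration, close_job, ctrl
def pts(name,depth):
    c=calibration(name);K=c['mtx'];T=np.array(c['T'])
    v,u=np.mgrid[0:400,0:640]
    z=depth
    x=(u-K[0][2])/K[0][0]*z; y=(v-K[1][2])/K[1][1]*z
    P=np.stack([x,-y,-z,np.ones_like(z)],-1)
    return (P@T.T)[...,:3]
E
python3 - <<'E'
from h import *
p,d=snapshot('top'); np.savez('top0.npz',p=p,d=d)
cv2.imwrite('pics/top0.png',cv2.resize(p[...,::-1],(800,500),interpolation=cv2.INTER_CUBIC))
P=pts('top',d)
for v in (50,200,350):
  for u in (50,320,600): print(v,u,P[v,u].round(3))
print(calibration('top')); print(get_obs())
E
```

```text
50 50 [ 1.38   1.175 -0.743]
50 320 [ 1.356 -0.023 -0.751]
50 600 [ 1.324 -1.26  -0.744]
200 50 [0.618 0.731 0.003]
200 320 [ 0.602 -0.016 -0.003]
200 600 [ 0.585 -0.791 -0.003]
350 50 [0.215 0.71  0.014]
350 320 [ 0.197 -0.008 -0.003]
350 600 [ 0.323 -0.376  0.711]
{'mtx': array([[493.59886613,   0.        , 323.78084722],
       [  0.        , 493.59886613, 202.28907904],
       [  0.        ,   0.        ,   1.        ]]), 'T': array([[-0.0215003 ,  0.99415795, -0.105772  ,  0.45089774],
       [-0.99976158, -0.02178282, -0.00151639, -0.02841608],
       [-0.00381155,  0.10571418,  0.99438925,  1.3583033 ],
       [ 0.        ,  0.        ,  0.        ,  1.        ]])}
{'clock': 0.05, 'joint_pos': array([-5.20175743e+01,  2.05905905e+01,  6.37356929e-01, -2.16223170e-02,
       -7.01340615e+01, -1.65081858e+01]), 'qvel': array([-0.02272836, -0.09422094, -0.03704945,  0.00156611,  0.06138962,
       -0.02715598]), 'tau': array([-2.23953124e-03, -5.84669065e+01,  2.94060284e+01,  7.02611133e+00,
        1.02868644e-02, -4.42833516e-05]), 'tool_pos': array([ 0.24692605, -0.62766981,  0.19065474]), 'orientation': array([  3.40204119,  89.9103689 , 114.86891789]), 'force': array([-0.56141352, -0.13245813,  0.23641261]), 'moment': array([-0.02103321,  0.03028918,  0.04571975]), 'opening': 0.08716129911415028}
```

View pics/top0.png

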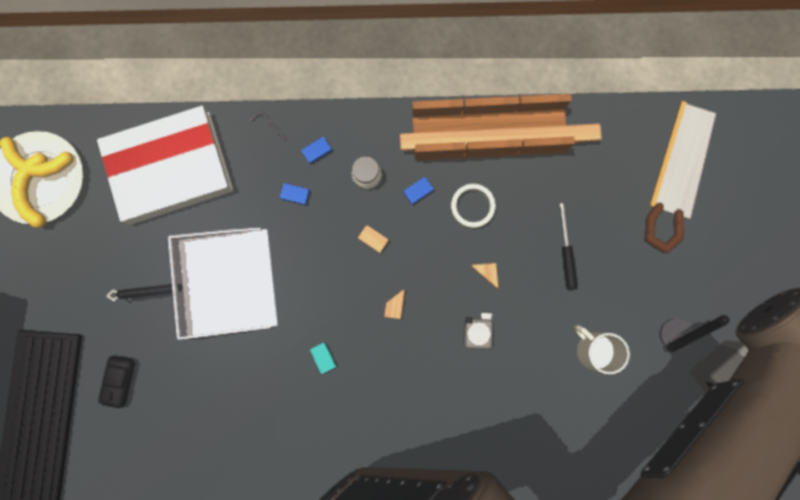

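The top view shows the pan centred near (222,284), its mouth facing right (x≈272) and its handle to the left. The wooden pieces are the stub at (373,239), the mitre at (395,305) and the wedge at (487,273). Decoys are blue, plus a turquoise one at (322,358).

```bash
python3 - <<'E'
from h import *
f=np.load('top0.npz');p,d=f['p'],f['d'];P=pts('top',d)
hsv=cv2.cvtColor(p,cv2.COLOR_RGB2HSV)
m=((hsv[...,0]<25)&(hsv[...,1]>80)&(hsv[...,2]>120)).astype(np.uint8)
m[:170]=0;m[270:]=0;m[:,:280]=0;m[:,420:]=0
K=calibration('top')
def w(u,v,h):
    c=K;M=c['mtx'];T=c['T'];r=T[:3,:3]@np.array([(u-M[0,2])/M[0,0],-(v-M[1,2])/M[1,1],-1]);s=(h-T[2,3])/r[2];return (T[:3,3]+s*r)[:2]
n,l,st,ce=cv2.connectedComponentsWithStats(m)
for i in range(1,n):
    if st[i,4]<60: continue
    cs,_=cv2.findContours((l==i).astype(np.uint8),0,2)
    ap=cv2.approxPolyDP(cs[0],3,True)[:,0]
    print(st[i],ce[i],'world',w(*ce[i],.018).round(3),[w(*a,.018).round(3).tolist() for a in ap])
names=dict(pan_mouthtop=(268,230,.003),pan_mouthbot=(277,325,.003),pan_bl=(178,339,.05),pan_tl=(169,237,.05),handle=(110,295,.03),tape=(473,206,.025),meas=(479,333,.033),jar=(366,170,.06),b1=(418,190,.018),b2=(294,194,.018),turq=(322,358,.018),mug=(603,353,.09))
for k,(a,b,h) in names.items(): print(k,w(a*.8,b*.8,h).round(3))
for v in (190,227,262): print([P[v,u].round(3).tolist() for u in range(134,226,6)])
c=p[170:290,125:415]
cv2.imwrite('pics/c0.png',cv2.resize(c[...,::-1],None,fx=2.75,fy=2.75,interpolation=cv2.INTER_CUBIC))
E
```

```text
[287 181  24  21 282] [298.16666667 190.80851064] world [0.627 0.043] [[0.654, 0.06], [0.627, 0.074], [0.598, 0.028], [0.623, 0.011]]
[378 210  21  20 230] [390.17826087 217.69565217] world [ 0.547 -0.206] [[0.564, -0.173], [0.516, -0.226], [0.565, -0.223]]
[308 232  16  23 247] [315.77732794 244.69635628] world [ 0.479 -0.002] [[0.513, -0.02], [0.486, 0.016], [0.457, 0.019], [0.453, -0.013]]
pan_mouthtop [0.653 0.276]
pan_mouthbot [0.443 0.256]
pan_bl [0.418 0.454]
pan_tl [0.635 0.478]
handle [0.515 0.61 ]
tape [ 0.693 -0.178]
meas [ 0.417 -0.181]
jar [0.77  0.053]
b1 [ 0.732 -0.059]
b2 [0.73  0.215]
turq [0.37  0.156]
mug [ 0.373 -0.424]
[[0.634, 0.481, 0.049], [0.636, 0.47, 0.035], [0.637, 0.458, 0.024], [0.638, 0.445, 0.015], [0.639, 0.432, 0.004], [0.639, 0.416, 0.002], [0.638, 0.398, 0.005], [0.638, 0.383, 0.003], [0.638, 0.365, 0.004], [0.637, 0.348, 0.007], [0.637, 0.333, 0.003], [0.637, 0.317, 0.0], [0.637, 0.3, -0.0], [0.636, 0.283, 0.002], [0.636, 0.267, -0.002], [0.637, 0.252, -0.008]]
[[0.539, 0.499, -0.003], [0.535, 0.464, 0.048], [0.537, 0.464, 0.003], [0.537, 0.448, 0.0], [0.537, 0.432, 0.001], [0.536, 0.415, 0.002], [0.536, 0.399, -0.002], [0.536, 0.382, -0.0], [0.535, 0.365, 0.001], [0.535, 0.349, 0.002], [0.534, 0.331, 0.005], [0.535, 0.317, -0.003], [0.534, 0.299, 0.004], [0.534, 0.283, 0.001], [0.533, 0.267, -0.003], [0.533, 0.25, 0.0]]
[[0.442, 0.496, 0.001], [0.442, 0.48, -0.001], [0.442, 0.455, 0.023], [0.441, 0.447, -0.001], [0.441, 0.429, 0.005], [0.441, 0.411, 0.008], [0.44, 0.397, 0.001], [0.44, 0.381, 0.002], [0.44, 0.364, 0.003], [0.439, 0.347, 0.004], [0.439, 0.332, -0.001], [0.439, 0.315, 0.003], [0.438, 0.295, 0.018], [0.438, 0.28, 0.013], [0.438, 0.265, 0.005], [0.437, 0.25, 0.0]]
```

View pics/c0.png

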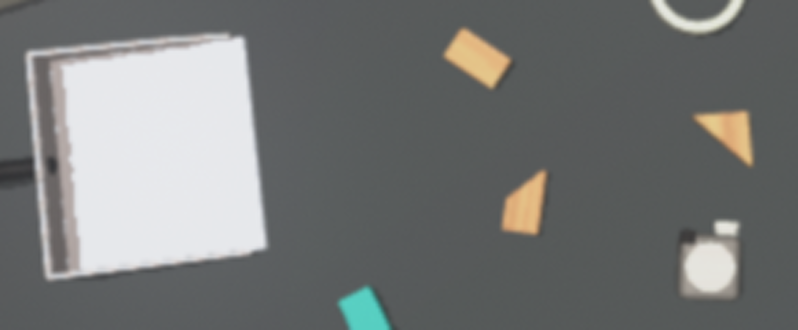

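```bash
cat >> h.py <<'E'
from scipy.spatial.transform import Rotation as Ro
C=np.array([.537,.366]);py=np.array([-.107,.994]);px=np.array([.994,.107])
def pan(x,y): return C+x*px+y*py
def inpan(p): q=np.array(p)[:2]-C; return np.array([q@px,q@py])
def tool():
    o=get_obs(); return o,Ro.from_euler('xyz',o['orientation'],degrees=True).as_matrix()
def to(goal):
    "shift in cm, tool axes, from measured TCP to a world goal"
    o,R=tool(); return (R.T@(np.array(goal)-o['tool_pos'])*100).round(2)
def spin(dirn):
    "spin (rad) to bring tool +y or -y to horizontal world dir"
    o,R=tool(); y=R.T@np.append(dirn,0); a=np.arctan2(y[2],y[1]); return round(a,3),round((a+2*np.pi)%(2*np.pi)-np.pi,3)
E
python3 - <<'E'
from h import *
o,R=tool();print(R.round(3))
for n,c,g,back in (('stub',(.627,.043),(.05,.03),.075),('mitre',(.479,-.002),(-.045,.03),.06),('wedge',(.547,-.206),(0,-.01),.06)):
    c=np.array(c);G=pan(*g);u=(G-c)/np.linalg.norm(G-c);s=c-back*u
    print(n,'dir',u.round(3),'start',s.round(3),'goal',G.round(3),'dist',np.linalg.norm(G-s).round(3),'spin',spin(u),'to',to([*s,.1]),to([*s,.007]))
E
```

```text
[[-0.001 -0.931 -0.366]
 [ 0.001 -0.366  0.931]
 [-1.     0.     0.002]]
stub dir [-0.121  0.993] start [ 0.636 -0.031] goal [0.583 0.401] dist 0.436 spin (np.float64(1.825), np.float64(-1.317)) to [  9.12 -58.03  41.23] [ 18.42 -58.03  41.22]
mitre dir [0.026 1.   ] start [ 0.477 -0.062] goal [0.489 0.391] dist 0.453 spin (np.float64(1.971), np.float64(-1.171)) to [  9.13 -42.16  44.19] [ 18.43 -42.16  44.18]
wedge dir [-0.016  1.   ] start [ 0.548 -0.266] goal [0.538 0.356] dist 0.622 spin (np.float64(1.93), np.float64(-1.212)) to [  9.1  -41.25  22.63] [ 18.4  -41.25  22.61]
```

{"name": "move_arm", "arguments": {
  "commands": [
    [[0,-3.6,2.6,0],[0,-3.6,2.6,0],[0,-3.6,2.6,0],[0,-3.6,2.6,0],[0,-3.6,2.6,0],[0,-3.6,2.6,0],[0,-3.6,2.6,0],[0,-3.6,2.6,0]]
  ],
  "jaw": 2.5
}}

```text
clock: 0.85
tool_pos: [0.4394, -0.3273, 0.1913]
orientation: [34.0, 90.0, 145.5]
force: [0.4, -0.5, -0.9]
opening: 0.0295
```

{"name": "move_arm", "arguments": {
  "commands": [
    [[0,-3.6,2.6,0],[0,-3.6,2.6,0],[0,-3.6,2.6,0],[0,-3.6,2.6,0],[0,-3.6,2.6,0],[0,-3.6,2.6,0],[0,-3.6,2.6,0],[0,-3.6,2.6,0]]
  ]
}}

```text
clock: 1.65
tool_pos: [0.6312, -0.0284, 0.1911]
orientation: [71.0, 90.0, -177.5]
force: [0.3, -1.1, -0.1]
opening: 0.025
```

{"name": "move_arm", "arguments": {
  "commands": [
    [[0,0,0,-0.146],[0,0,0,-0.146],[0,0,0,-0.146],[0,0,0,-0.146],[0,0,0,-0.146],[0,0,0,-0.146],[0,0,0,-0.146],[0,0,0,-0.146]]
  ]
}}

```text
clock: 2.45
tool_pos: [0.6304, -0.0302, 0.1909]
orientation: [5.0, 89.9, -176.3]
force: [0.7, 0.7, -0.5]
opening: 0.0249
```

{"name": "move_arm", "arguments": {
  "commands": [
    [[0,0,0,-0.149],[0,0,0,0],[0,0,0,0]]
  ]
}}

```text
clock: 2.75
tool_pos: [0.6305, -0.0301, 0.1911]
orientation: [-3.6, 90.0, -176.9]
force: [1.1, 0.6, -0.0]
opening: 0.0245
```

```bash
python3 - <<'E'
from h import *
o,R=tool();print(R.round(3),o['joint_pos'].round(1),o['tool_pos'],o['opening'],o['clock'],o['force'])
print(spin([-.121,.993]),to([.636,-.031,.007]))
E
```

```text
[[-0.001  0.116 -0.993]
 [-0.    -0.993 -0.116]
 [-1.    -0.     0.001]] [ 14.9  16.5  -5.2  -0.  -68.4  -8.3] [ 0.6305428  -0.03013822  0.19114393] 0.02451866226230872 2.75 [ 1.10765016  0.62369305 -0.02212873]
(np.float64(3.137), np.float64(-0.005)) [18.41  0.15 -0.55]
```

{"name": "move_arm", "arguments": {
  "commands": [
    [[3.5,0,-0.5,0],[3.5,0,0,0],[3.5,0,0,0],[3.5,0,0,0],[2.5,0,0,0],[1.2,0,0,0],[0.6,0,0,0],[0,0,0,0]]
  ]
}}

```text
clock: 3.55
tool_pos: [0.636, -0.0296, 0.0086]
orientation: [38.1, 90.0, -135.0]
force: [1.2, 1.3, 0.9]
opening: 0.025
```

{"name": "move_arm", "arguments": {
  "commands": [
    [[0,-1,0,0],[0,-1,0,0],[0,-1,0,0],[0,-1,0,0],[0,-1.5,0,0],[0,-1.5,0,0],[0,-1.5,0,0],[0,-1.5,0,0]]
  ]
}}

```text
clock: 4.35
tool_pos: [0.6235, 0.0713, 0.0085]
orientation: [-4.3, 90.0, -177.3]
force: [-0.6, 0.3, -0.5]
opening: 0.0246
```

```bash
python3 - <<'E'
from h import *
o,R=tool();print(o['tool_pos'],o['force'])
p,d=snapshot('top')
cv2.imwrite('pics/c1.png',cv2.resize(p[150:290,125:415,::-1],None,fx=2.75,fy=2.75,interpolation=cv2.INTER_CUBIC))
E
```

```text
[0.62346662 0.07127159 0.00854068] [-0.61249219  0.25632687 -0.45261574]
```

View pics/c1.png

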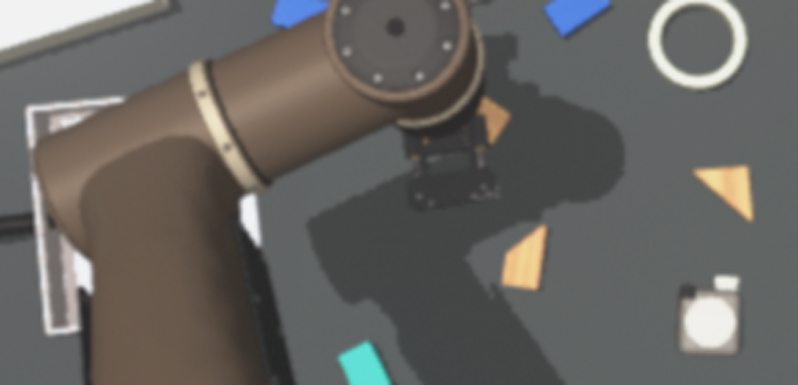

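The arm hides most of the stub: its visible corner at (510,118) looks unmoved, though the fingers should be past it. I'll check with the side view.

```bash
python3 - <<'E'
from h import *
p,d=snapshot('side'); q,e=snapshot('wrist')
np.savez('s1.npz',p=p,d=d)
cv2.imwrite('pics/s1.png',np.vstack([cv2.resize(x[...,::-1],(480,300),interpolation=cv2.INTER_AREA) for x in (p,q)]))
E
```

```text
(no output)
```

View pics/s1.png

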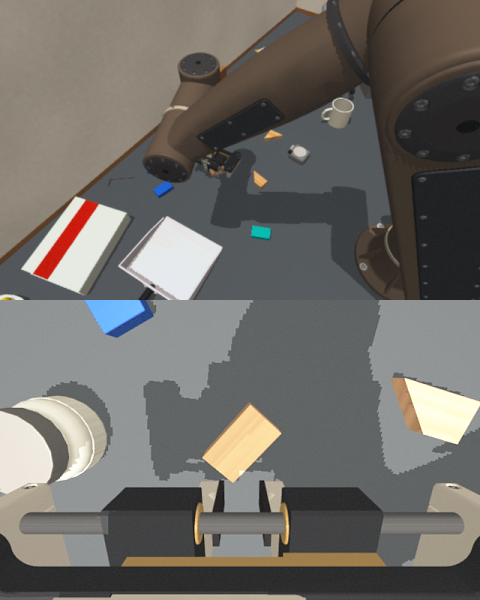

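```bash
cat >> h.py <<'E'
def wristpts(depth,o,R):
    c=calibration('wrist');K=c['mtx'];T=np.array(c['tool_from_camera'])
    v,u=np.mgrid[0:400,0:640]; z=depth
    P=np.stack([(u-K[0][2])/K[0][0]*z,-(v-K[1][2])/K[1][1]*z,-z,np.ones_like(z)],-1)@T.T
    return P[...,:3]@R.T+o['tool_pos']
def wood(p):
    h=cv2.cvtColor(p,cv2.COLOR_RGB2HSV); return ((h[...,0]<25)&(h[...,1]>60)&(h[...,2]>100)).astype(np.uint8)
def pieces(p,P):
    n,l,st,ce=cv2.connectedComponentsWithStats(wood(p))
    for i in range(1,n):
        if st[i,4]<60: continue
        cs,_=cv2.findContours((l==i).astype(np.uint8),0,2)
        ap=cv2.approxPolyDP(cs[0],.06*cv2.arcLength(cs[0],True),True)[:,0]
        q=P[l==i]; print(ce[i].round(),st[i,4],'med',np.median(q,0).round(3),'zmax',q[:,2].max().round(3),[P[b,a].round(3).tolist() for a,b in ap])
E
python3 - <<'E'
from h import *
o,R=tool(); q,e=snapshot('wrist'); P=wristpts(e,o,R); pieces(q,P)
print(o['tool_pos'],calibration('wrist')['tool_from_camera'])
for v,u in ((340,280),(360,360),(370,280),(372,370),(300,330),(200,450),(280,90)): print(v,u,P[v,u].round(3),e[v,u])
E
```

```text
[541. 140.] 1329 med [ 0.502 -0.004  0.009] zmax 0.201 [[0.516, -0.022, 0.001], [0.488, 0.016, -0.0], [0.488, 0.017, 0.018], [0.499, -0.023, -0.0]]
[321. 192.] 5600 med [0.628 0.041 0.018] zmax 0.201 [[0.624, 0.011, 0.0], [0.658, 0.058, 0.016], [0.631, 0.076, 0.018], [0.595, 0.034, 0.0]]
[264. 298.] 413 med [0.643 0.042 0.127] zmax 0.132 [[0.644, 0.04, 0.117], [0.643, 0.049, 0.129]]
[380. 298.] 427 med [0.612 0.038 0.128] zmax 0.201 [[0.612, 0.034, 0.12], [0.61, 0.046, 0.128]]
[351. 347.] 5022 med [0.616 0.047 0.136] zmax 0.201 [[0.464, 0.157, 0.001], [0.665, 0.053, 0.139]]
[0.62358655 0.07114493 0.00853948] [[ 2.02118841e-03  2.97492423e-01 -9.54722040e-01 -1.92782850e-01]
 [ 3.95599808e-04  9.54723677e-01  2.97493771e-01  8.13763305e-02]
 [ 9.99997879e-01 -9.78978817e-04  1.81198848e-03 -6.31177437e-06]
 [ 0.00000000e+00  0.00000000e+00  0.00000000e+00  1.00000000e+00]]
340 280 [0.639 0.081 0.098] 0.12533402
360 360 [0.618 0.044 0.144] 0.071439914
370 280 [0.636 0.046 0.146] 0.069073364
372 370 [0.617 0.044 0.146] 0.0689247
300 330 [0.625 0.041 0.127] 0.086448245
200 450 [ 0.542  0.042 -0.001] 0.21137097
280 90 [0.783 0.132 0.   ] 0.22856118
```

```bash
python3 - <<'E'
from h import *
q,e=snapshot('wrist'); s,_=snapshot('side')
cv2.imwrite('pics/w2.png',np.vstack([cv2.resize(q[120:330,180:480,::-1],(600,420),interpolation=cv2.INTER_CUBIC)[:, :600],cv2.resize(s[180:250,240:480,::-1],(600,175),interpolation=cv2.INTER_CUBIC)]))
c=calibration('wrist');M=np.linalg.inv(c['tool_from_camera'])
for t in ([0,0,0],[0,-.01,.0125],[0,-.01,-.0125],[0,.01,.0125],[0,.01,-.0125],[-.1,.01,.0125]):
    k=M@np.array([*t,1]);print(t,(c['mtx']@[k[0]/-k[2],-k[1]/-k[2],1]).round())
E
```

```text
[0, 0, 0] [322. 232.   1.]
[0, -0.01, 0.0125] [341. 246.   1.]
[0, -0.01, -0.0125] [303. 246.   1.]
[0, 0.01, 0.0125] [342. 218.   1.]
[0, 0.01, -0.0125] [303. 218.   1.]
[-0.1, 0.01, 0.0125] [359. 319.   1.]
```

View pics/w2.png

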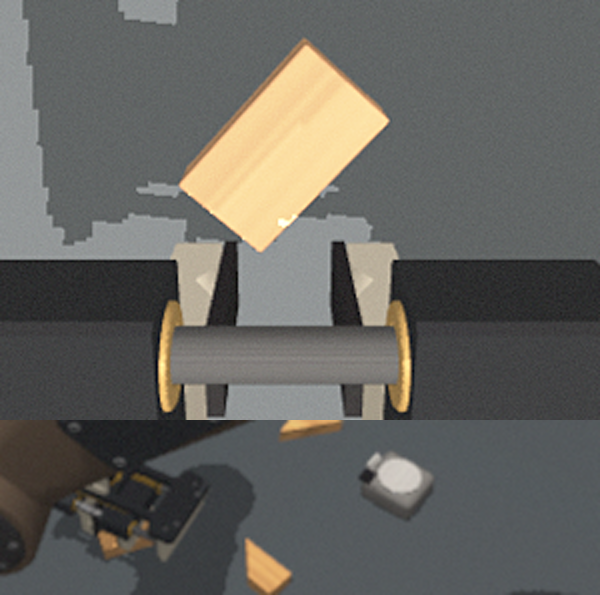

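```bash
python3 - <<'E'
from h import *
o,R=tool(); q,e=snapshot('wrist'); P=wristpts(e,o,R)
print(ctrl.grip_point_offset,[a for a in dir(ctrl) if a[0]!='_'])
for u in (280,294,350,366):
  print(u,[(v,((P[v,u]-o['tool_pos'])@R).round(3).tolist()) for v in (238,243,246,250,256,262)])
E
```

```text
0.0188 ['PlanningError', 'grip_point_offset']
280 [(238, [0.009, -0.008, -0.029]), (243, [-0.04, 0.011, -0.022]), (246, [-0.045, 0.012, -0.021]), (250, [-0.05, 0.012, -0.021]), (256, [-0.056, 0.012, -0.02]), (262, [-0.059, 0.01, -0.02])]
294 [(238, [0.009, -0.008, -0.019]), (243, [-0.037, 0.01, -0.015]), (246, [-0.042, 0.01, -0.015]), (250, [-0.046, 0.01, -0.014]), (256, [-0.053, 0.01, -0.014]), (262, [-0.059, 0.01, -0.013])]
350 [(238, [0.009, -0.008, 0.019]), (243, [-0.037, 0.01, 0.015]), (246, [-0.041, 0.01, 0.014]), (250, [-0.047, 0.01, 0.014]), (256, [-0.053, 0.01, 0.013]), (262, [-0.059, 0.01, 0.013])]
366 [(238, [0.009, -0.008, 0.03]), (243, [-0.04, 0.011, 0.023]), (246, [-0.045, 0.011, 0.022]), (250, [-0.049, 0.011, 0.022]), (256, [-0.056, 0.012, 0.021]), (262, [-0.061, 0.011, 0.02])]
```

The wrist depth puts the finger ends about 36 mm above the stated TCP, so the fingers passed over the stub. I'll lift and check whether that depends on the opening.

{"name": "move_arm", "arguments": {
  "commands": [
    [[-4,0,0,0],[-4,0,0,0],[-4,0,0,0],[0,0,0,0],[0,0,0,0]]
  ],
  "jaw": 0
}}

```text
clock: 5.2
tool_pos: [0.6243, 0.0695, 0.1299]
orientation: [-159.4, 89.8, 27.5]
force: [-0.4, 0.5, -1.1]
opening: 0.0005
```

```bash
cat > tip.py <<'E'
from h import *
o,R=tool(); q,e=snapshot('wrist'); P=(wristpts(e,o,R)-o['tool_pos'])@R
m=(e>0)&(abs(P[...,2])<.07)&(P[...,1]<.03)&(P[...,1]>-.03)&(P[...,0]<.03)&(P[...,0]>-.16)
print('open',o['opening'],o['tool_pos'])
for z in np.arange(-.07,.07,.01):
    k=m&(P[...,2]>=z)&(P[...,2]<z+.01); print(z.round(3),P[k][:,0].max().round(4) if k.any() else None, end='; ')
cv2.imwrite('pics/tip_%d.png'%(o['opening']*1000),q[...,::-1])
E
python3 tip.py
```

```text
open 0.0005232590674574915 [0.6242962  0.06949035 0.12985918]
-0.07 -0.1154; -0.06 -0.1155; -0.05 -0.1148; -0.04 -0.116; -0.03 -0.1224; -0.02 -0.0393; -0.01 -0.0342; 0.0 -0.034; 0.01 -0.039; 0.02 -0.1229; 0.03 -0.1158; 0.04 -0.1154; 0.05 -0.1151; 0.06 -0.1154; 0.07 None;
```

{"name": "move_arm", "arguments": {
  "commands": [
    [[0,0,0,0],[0,0,0,0],[0,0,0,0],[0,0,0,0],[0,0,0,0],[0,0,0,0]]
  ],
  "jaw": 5
}}

```text
clock: 5.85
tool_pos: [0.6237, 0.0697, 0.1284]
orientation: [9.4, 90.0, -163.7]
force: [-0.3, 0.4, -0.2]
opening: 0.0429
```

```bash
python3 tip.py; python3 -c "
import cv2,numpy as np
import glob
f=sorted(glob.glob('pics/tip_*.png'));print(f)
cv2.imwrite('pics/w3.png',np.vstack([cv2.resize(cv2.imread(x)[180:400,100:540],(560,280)) for x in f]))"
```

```text
open 0.042911277080530545 [0.62369006 0.06974969 0.12843433]
-0.07 -0.1155; -0.06 -0.1193; -0.05 -0.1229; -0.04 -0.0389; -0.03 -0.0343; -0.02 -0.1155; -0.01 -0.1154; 0.0 -0.1154; 0.01 -0.1148; 0.02 -0.0342; 0.03 -0.0389; 0.04 -0.1226; 0.05 -0.1186; 0.06 -0.1146; 0.07 None; ['pics/tip_0.png', 'pics/tip_42.png']
```

View pics/w3.png

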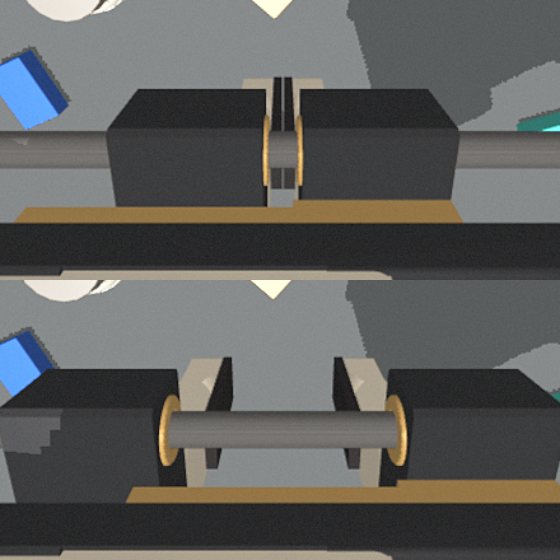

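The 34 mm offset is the same at 0, 25 and 43 mm opening, while the desk and stub read correctly through the same camera. So the real finger ends sit 34 mm above the reported TCP. I'll aim for a reported z of about -24 mm, which puts the tips about 10 mm above the desk, and watch the force.

{"name": "move_arm", "arguments": {
  "commands": [
    [[0,3.5,0,0],[0,3.5,0,0],[0,3.3,0,0],[3.5,0,0,0],[3.5,0,0,0],[3,0,0,0],[2,0,0,0],[0,0,0,0]]
  ],
  "jaw": 2.5
}}

```text
clock: 6.7
tool_pos: [0.6337, -0.033, 0.0054]
orientation: [2.4, 89.7, -170.7]
force: [-0.2, -0.6, -0.2]
opening: 0.0251
```

{"name": "move_arm", "arguments": {
  "commands": [
    [[1,0,0,0],[1,0,0,0],[0.8,0,0,0],[0.5,0,0,0],[0,0,0,0]]
  ]
}}

```text
clock: 7.2
tool_pos: [0.6357, -0.0326, -0.025]
orientation: [5.5, 89.9, -167.6]
force: [0.1, -0.5, -0.1]
opening: 0.0251
```

```bash
python3 - <<'E'
from h import *
o,R=tool();print(o['tool_pos'],o['force'],to([.636,-.031,-.024]))
E
python3 tip.py
```

```text
[ 0.6357247  -0.03257783 -0.02504247] [ 0.13019622 -0.46363829 -0.13689812] [-0.1  -0.15 -0.05]
open 0.025131987383528096 [ 0.6357247  -0.03257783 -0.02504247]
-0.07 -0.023; -0.06 -0.0231; -0.05 -0.023; -0.04 -0.023; -0.03 -0.0231; -0.02 -0.0229; -0.01 -0.0229; 0.0 -0.0227; 0.01 -0.0227; 0.02 -0.0228; 0.03 -0.0227; 0.04 -0.0228; 0.05 -0.0229; 0.06 -0.0226; 0.07 None;
```

{"name": "move_arm", "arguments": {
  "commands": [
    [[0.2,-1,0,0],[0,-1,0,0],[0,-1,0,0],[0,-1,0,0],[0,-1.5,0,0],[0,-1.5,0,0],[0,-1.5,0,0],[0,-1.5,0,0]]
  ]
}}

```text
clock: 8.05
tool_pos: [0.6239, 0.0683, -0.0264]
orientation: [-161.5, 90.0, 25.4]
force: [0.3, -1.0, 0.1]
opening: 0.0251
```

```bash
python3 - <<'E'
from h import *
o,R=tool();q,e=snapshot('wrist');pieces(q,wristpts(e,o,R));print(o['tool_pos'],o['force'])
s,_=snapshot('side')
cv2.imwrite('pics/w4.png',np.vstack([cv2.resize(q[120:330,180:480,::-1],(600,420),interpolation=cv2.INTER_CUBIC)[:, :600],cv2.resize(s[180:250,240:480,::-1],(600,175),interpolation=cv2.INTER_CUBIC)]))
E
```

```text
[586. 154.] 2286 med [ 0.503 -0.004  0.009] zmax 0.166 [[0.515, -0.022, 0.0], [0.489, 0.016, 0.001], [0.486, 0.017, 0.016], [0.5, -0.024, -0.002]]
[322. 270.] 995 med [0.623 0.075 0.013] zmax 0.166 [[0.614, 0.07, -0.001], [0.636, 0.079, 0.001], [0.635, 0.08, 0.017], [0.611, 0.074, 0.022]]
[264. 298.] 403 med [0.643 0.039 0.092] zmax 0.166 [[0.644, 0.038, 0.08], [0.643, 0.048, 0.093]]
[380. 298.] 424 med [0.612 0.035 0.093] zmax 0.166 [[0.612, 0.033, 0.082], [0.611, 0.043, 0.093]]
[351. 347.] 5033 med [0.617 0.044 0.102] zmax 0.166 [[0.583, 0.038, 0.106], [0.665, 0.05, 0.104]]
[ 0.6238846   0.0683162  -0.02637644] [ 0.30886004 -0.96419988  0.14149511]
```

View pics/w4.png

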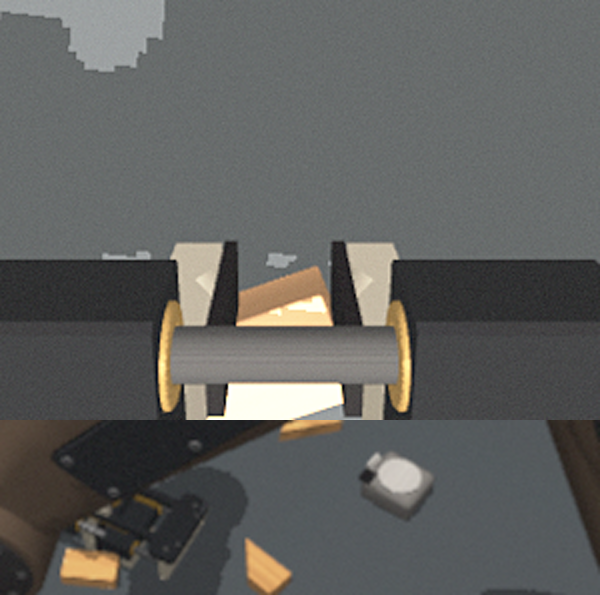

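The stub is now pushed ahead of both fingers and the turquoise block and tools are untouched. Continuing.

{"name": "move_arm", "arguments": {
  "commands": [
    [[0,-1.5,0,0],[0,-1.5,0,0],[0,-1.5,0,0],[0,-1.5,0,0],[0,-1.5,0,0],[0,-1.5,0,0],[0,-1.5,0,0],[0,-1.5,0,0]]
  ]
}}

```text
clock: 8.95
tool_pos: [0.6094, 0.1872, -0.0264]
orientation: [-161.9, 90.0, 25.0]
force: [0.5, -0.4, 0.4]
opening: 0.0248
```

{"name": "move_arm", "arguments": {
  "commands": [
    [[0,-1.5,0,0],[0,-1.5,0,0],[0,-1.5,0,0],[-0.1,-1.5,0,0],[0,-1.5,0,0],[0,-1.5,0,0],[0,-1.5,0,0],[0,-1.5,0,0]]
  ]
}}

```text
clock: 9.75
tool_pos: [0.5949, 0.3062, -0.0255]
orientation: [35.2, 90.0, -137.9]
force: [-0.1, -0.6, -0.0]
opening: 0.0252
```

{"name": "move_arm", "arguments": {
  "commands": [
    [[0,-1.5,0,0],[0,-1.5,0,0],[0,-1.5,0,0],[0,-1,0,0],[0,-0.5,0,0],[0,0,0,0]]
  ]
}}

```text
clock: 10.35
tool_pos: [0.5877, 0.3652, -0.0256]
orientation: [18.2, 90.0, -154.9]
force: [-0.2, 0.1, 0.1]
opening: 0.025
```

```bash
python3 - <<'E'
from h import *
o,R=tool();q,e=snapshot('wrist');print(o['tool_pos'],inpan(o['tool_pos']),o['force'],o['clock']);pieces(q,wristpts(e,o,R))
E
```

```text
[ 0.58768486  0.36516364 -0.02557032] [ 0.05029126 -0.00625463] [-0.16446799  0.10114537  0.05622814] 10.35
[326. 262.] 63 med [0.585 0.369 0.006] zmax 0.01 [[0.578, 0.368, 0.002], [0.592, 0.373, 0.003]]
[330. 278.] 293 med [0.583 0.371 0.02 ] zmax 0.167 [[0.575, 0.373, 0.017], [0.579, 0.367, 0.019], [0.595, 0.375, 0.02]]
[262. 301.] 197 med [0.607 0.335 0.095] zmax 0.167 [[0.608, 0.332, 0.088], [0.607, 0.344, 0.094]]
[382. 301.] 186 med [0.576 0.332 0.095] zmax 0.097 [[0.576, 0.328, 0.088], [0.575, 0.34, 0.094]]
[314. 325.] 1485 med [0.589 0.399 0.021] zmax 0.167 [[0.605, 0.414, 0.021], [0.583, 0.34, 0.09], [0.598, 0.34, 0.092]]
```

{"name": "move_arm", "arguments": {
  "commands": [
    [[0,1,0,0],[-4,0,0,0],[-4,0,0,0],[-4,0,0,0],[0,0,0,0.146],[0,0,0,0],[0,0,0,0]]
  ]
}}

```text
clock: 11.1
tool_pos: [0.5886, 0.3533, 0.0938]
orientation: [32.4, 89.9, -148.8]
force: [-0.1, -0.3, -1.4]
opening: 0.0251
```

```bash
python3 - <<'E'
from h import *
print(spin([.026,1]),to([.477,-.062,.09]))
E
```

```text
(np.float64(-3.138), np.float64(0.004)) [ 0.43 41.76 10.23]
```

{"name": "move_arm", "arguments": {
  "commands": [
    [[0,4.2,1,0],[0,4.2,1,0],[0,4.2,1,0],[0,4.2,1,0],[0,4.2,1,0],[0,4.2,1,0],[0,4.2,1,0],[0,4.2,1,0]]
  ]
}}

```text
clock: 11.9
tool_pos: [0.4989, 0.0185, 0.0934]
orientation: [23.6, 89.9, -157.6]
force: [0.8, -1.7, 0.4]
opening: 0.0252
```

{"name": "move_arm", "arguments": {
  "commands": [
    [[0,4.2,1,0],[0,4,1.2,0],[0,0,0,0],[0,0,0,0]]
  ]
}}

```text
clock: 12.3
tool_pos: [0.4756, -0.062, 0.0937]
orientation: [13.9, 89.9, -167.5]
force: [0.5, -0.9, 0.7]
opening: 0.0248
```

```bash
python3 - <<'E'
from h import *
print(get_obs()['tool_pos'],get_obs()['joint_pos'].round(),spin([.026,1]),to([.477,-.062,-.025]))
p,d=snapshot('top')
o,R=tool();q,e=snapshot('wrist');pieces(q,wristpts(e,o,R))
cv2.imwrite('pics/c5.png',cv2.resize(p[150:290,125:415,::-1],None,fx=2.75,fy=2.75,interpolation=cv2.INTER_CUBIC))
E
```

```text
[ 0.47555152 -0.06198672  0.09374663] [ 16.   7. -31.  -0. -52. -18.] (np.float64(-3.14), np.float64(0.001)) [ 1.187e+01 -1.000e-02 -1.600e-01]
[234.  34.] 636 med [ 0.542 -0.195  0.009] zmax 0.287 [[0.52, -0.22, 0.0], [0.565, -0.169, 0.014]]
[313. 240.] 524 med [ 0.486 -0.017  0.009] zmax 0.136 [[0.516, -0.022, 0.002], [0.464, -0.064, 0.131], [0.456, -0.013, -0.001]]
[264. 298.] 408 med [ 0.491 -0.093  0.213] zmax 0.287 [[0.492, -0.094, 0.2], [0.492, -0.085, 0.214]]
[380. 298.] 427 med [ 0.46  -0.092  0.213] zmax 0.287 [[0.46, -0.096, 0.206], [0.46, -0.085, 0.214]]
[351. 347.] 5008 med [ 0.465 -0.084  0.222] zmax 0.287 [[0.268, 0.13, -0.002], [0.515, -0.085, 0.224]]
```

View pics/c5.png

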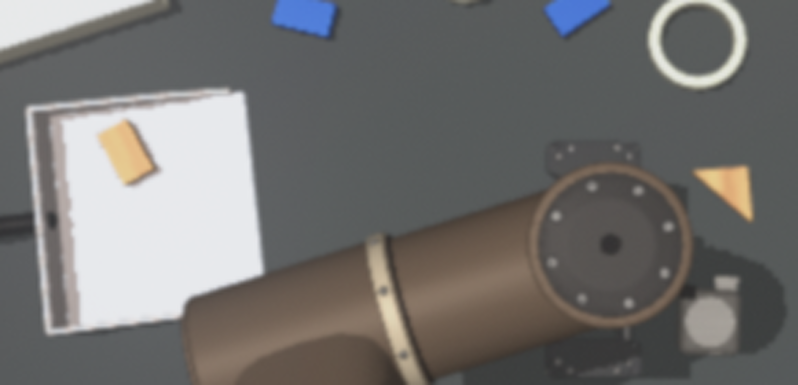

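The stub lies well inside the pan at (127,150), and everything else is where it was. Next, the mitre.

{"name": "move_arm", "arguments": {
  "commands": [
    [[4,0,-0.2,0],[3.5,0,0,0],[2.5,0,0,0],[1.2,0,0,0],[0.6,0,0,0],[0,0,0,0],[0,-1,0,0],[0,-1,0,0]]
  ]
}}

```text
clock: 13.2
tool_pos: [0.4799, -0.0398, -0.0226]
orientation: [-162.3, 89.9, 16.3]
force: [-0.3, -0.6, -0.2]
opening: 0.0249
```

{"name": "move_arm", "arguments": {
  "commands": [
    [[0,-1,0,0],[0,-1,0,0],[0,-1.5,0,0],[0,-1.5,0,0],[0,-1.5,0,0],[0,-1.5,0,0],[0,-1.5,0,0],[0,-1.5,0,0]]
  ]
}}

```text
clock: 14.0
tool_pos: [0.4819, 0.0706, -0.0233]
orientation: [-148.6, 90.0, 30.0]
force: [0.2, -0.8, 1.1]
opening: 0.025
```

```bash
python3 - <<'E'
from h import *
o,R=tool();q,e=snapshot('wrist');print(o['tool_pos'],o['force']);pieces(q,wristpts(e,o,R))
G=pan(-.045,.005);print(spin([.026,1]),to([*G,-.025]))
E
```

```text
[ 0.48192839  0.07055492 -0.0233023 ] [ 0.22995749 -0.75889188  1.12078782]
[322. 274.] 847 med [0.482 0.081 0.01 ] zmax 0.169 [[0.496, 0.081, 0.0], [0.495, 0.082, 0.017], [0.47, 0.079, 0.024], [0.47, 0.073, 0.016]]
[264. 298.] 401 med [0.497 0.039 0.095] zmax 0.169 [[0.498, 0.037, 0.084], [0.498, 0.047, 0.097]]
[380. 298.] 420 med [0.466 0.039 0.096] zmax 0.169 [[0.465, 0.037, 0.086], [0.465, 0.047, 0.098]]
[350. 347.] 5028 med [0.471 0.048 0.105] zmax 0.169 [[0.437, 0.046, 0.11], [0.523, 0.05, 0.102]]
(np.float64(-3.139), np.float64(0.002)) [  0.2  -29.41  -0.2 ]
```

Pushing flat against both fingers. Continuing, 29.4 cm more.

{"name": "move_arm", "arguments": {
  "commands": [
    [[0.1,-1.5,0,0],[0,-1.5,0,0],[0,-1.5,0,0],[0,-1.5,0,0],[0,-1.5,0,0],[0,-1.5,0,0],[0,-1.5,0,0],[0,-1.5,0,0]]
  ]
}}

```text
clock: 14.85
tool_pos: [0.4849, 0.1904, -0.0245]
orientation: [46.1, 90.0, -135.4]
force: [0.6, -0.4, -0.3]
opening: 0.0247
```

{"name": "move_arm", "arguments": {
  "commands": [
    [[0,-1.5,0,0],[0,-1.5,0,0],[0,-1.5,0,0],[0,-1.5,0,0],[0,-1.5,0,0],[0,-1.5,0,0],[0,-1.5,0,0],[0,-1.5,0,0]]
  ]
}}

```text
clock: 15.65
tool_pos: [0.4879, 0.3104, -0.0245]
orientation: [1.7, 90.0, -179.7]
force: [0.3, -0.0, 0.9]
opening: 0.0253
```

{"name": "move_arm", "arguments": {
  "commands": [
    [[0,-1.5,0,0],[0,-1.5,0,0],[0,-1.5,0,0],[0,-0.7,0,0],[0,0,0,0],[0,1,0,0],[-4,0,0,0],[-4,0,0,0]]
  ]
}}

```text
clock: 16.45
tool_pos: [0.4879, 0.3484, 0.0551]
orientation: [52.7, 89.8, -128.8]
force: [1.3, 1.6, 1.0]
opening: 0.0248
```

{"name": "move_arm", "arguments": {
  "commands": [
    [[-4,0,0,0],[0,0,0,-0.042],[0,0,0,0],[0,0,0,0]]
  ]
}}

```text
clock: 16.85
tool_pos: [0.4883, 0.3497, 0.0949]
orientation: [33.5, 89.9, -145.6]
force: [-0.6, 0.4, 0.3]
opening: 0.0252
```

```bash
python3 - <<'E'
from h import *
print(get_obs()['tool_pos'],spin([-.016,1]),to([.548,-.266,.095]))
E
```

```text
[0.48834023 0.34967325 0.0948849 ] (np.float64(3.141), np.float64(-0.001)) [ 3.000e-02  6.165e+01 -5.050e+00]
```

{"name": "move_arm", "arguments": {
  "commands": [
    [[0,4.7,-0.4,0],[0,4.7,-0.4,0],[0,4.7,-0.4,0],[0,4.7,-0.4,0],[0,4.7,-0.4,0],[0,4.7,-0.4,0],[0,4.7,-0.4,0],[0,4.7,-0.4,0]]
  ],
  "jaw": 2.0
}}

```text
clock: 17.65
tool_pos: [0.526, -0.0266, 0.0943]
orientation: [13.5, 89.9, -165.5]
force: [1.9, -0.5, -0.2]
opening: 0.0201
```

{"name": "move_arm", "arguments": {
  "commands": [
    [[0,4.7,-0.4,0],[0,4.7,-0.4,0],[0,4.7,-0.4,0],[0,4.7,-0.4,0],[0,4.7,-0.4,0],[0,0,0,0],[0,0,0,0]]
  ]
}}

```text
clock: 18.35
tool_pos: [0.5496, -0.2601, 0.0936]
orientation: [-13.7, 89.8, 167.1]
force: [-0.8, 0.5, -0.1]
opening: 0.0198
```

```bash
python3 - <<'E'
from h import *
o,R=tool();q,e=snapshot('wrist');print(o['tool_pos'],o['joint_pos'].round());pieces(q,wristpts(e,o,R))
print(spin([-.016,1]),to([.545,-.266,-.025]))
E
```

```text
[ 0.54955653 -0.26009879  0.09355073] [ -7.  19. -15.  -0. -56.   8.]
[ 17. 185.] 5507 med [ 0.812 -0.263  0.017] zmax 0.286 [[0.815, -0.373, 0.0], [0.639, -0.298, 0.207], [0.81, -0.206, 0.001]]
[324. 249.] 1912 med [ 0.55  -0.214  0.017] zmax 0.286 [[0.515, -0.226, 0.001], [0.568, -0.223, 0.003], [0.555, -0.293, 0.207]]
[273. 298.] 374 med [ 0.564 -0.292  0.212] zmax 0.286 [[0.565, -0.294, 0.202], [0.564, -0.284, 0.214]]
[371. 298.] 385 med [ 0.538 -0.292  0.213] zmax 0.286 [[0.536, -0.294, 0.202], [0.537, -0.284, 0.214]]
[340. 347.] 5021 med [ 0.543 -0.284  0.221] zmax 0.286 [[0.347, -0.079, -0.0], [0.592, -0.282, 0.223]]
(np.float64(3.141), np.float64(-0.001)) [11.9   0.7   0.47]
```

{"name": "move_arm", "arguments": {
  "commands": [
    [[4,0.4,0.5,0],[3.5,0,0,0],[2.5,0,0,0],[1.2,0,0,0],[0.6,0,0,0],[0,0,0,0],[0,-1,0,0],[0,-1,0,0]]
  ]
}}

```text
clock: 19.2
tool_pos: [0.5469, -0.2424, -0.0212]
orientation: [172.3, 89.9, -6.7]
force: [-0.1, -0.1, -0.4]
opening: 0.02
```

{"name": "move_arm", "arguments": {
  "commands": [
    [[0,-1,0,0],[0,-1,0,0],[0,-1,0,0],[0,-1.5,0,0],[0,-1.5,0,0],[0,-1.5,0,0],[0,-1.5,0,0],[0,-1.5,0,0]]
  ]
}}

```text
clock: 20.0
tool_pos: [0.5442, -0.1366, -0.0225]
orientation: [-19.5, 90.0, 161.5]
force: [0.2, 0.0, -0.0]
opening: 0.0199
```

```bash
python3 - <<'E'
from h import *
o,R=tool();q,e=snapshot('wrist');print(o['tool_pos'],o['force']);pieces(q,wristpts(e,o,R))
print(spin([-.016,1]),to([*pan(0,-.04),-.025]))
E
```

```text
[ 0.54416832 -0.13656527 -0.02248222] [ 0.20060368  0.03128304 -0.0467565 ]
[322. 273.] 696 med [ 0.544 -0.126  0.011] zmax 0.17 [[0.555, -0.125, -0.001], [0.554, -0.124, 0.018], [0.534, -0.128, 0.023], [0.534, -0.126, -0.0]]
[272. 298.] 285 med [ 0.558 -0.168  0.097] zmax 0.17 [[0.559, -0.172, 0.089], [0.559, -0.159, 0.097]]
[372. 300.] 237 med [ 0.532 -0.169  0.098] zmax 0.17 [[0.532, -0.172, 0.089], [0.531, -0.16, 0.097]]
[336. 343.] 5710 med [ 0.543 -0.16   0.105] zmax 0.17 [[0.586, -0.158, 0.107], [0.424, -0.062, -0.001]]
(np.float64(-3.14), np.float64(0.002)) [  0.27 -46.13  -0.53]
```

46.1 cm to go.

{"name": "move_arm", "arguments": {
  "commands": [
    [[0.1,-1.6,0,0],[0.1,-1.6,0,0],[0,-1.6,0,0],[0,-1.6,0,0],[0,-1.6,0,0],[0,-1.6,0,0],[0,-1.6,0,0],[0,-1.6,0,0]]
  ]
}}

```text
clock: 20.85
tool_pos: [0.5419, -0.0088, -0.0245]
orientation: [-4.8, 90.0, 176.2]
force: [-0.3, 0.1, -0.3]
opening: 0.02
```

{"name": "move_arm", "arguments": {
  "commands": [
    [[0,-1.6,0,0],[0,-1.6,0,0],[0,-1.6,0,0],[0,-1.6,0,0],[0,-1.6,0,0],[0,-1.6,0,0],[0,-1.6,0,0],[0,-1.6,0,0]]
  ]
}}

```text
clock: 21.65
tool_pos: [0.5399, 0.1193, -0.0244]
orientation: [103.7, 90.0, -75.4]
force: [0.7, -1.4, 0.0]
opening: 0.0198
```

{"name": "move_arm", "arguments": {
  "commands": [
    [[0,-1.6,0,0],[0,-1.6,0,0],[0,-1.6,0,0],[0,-1.6,0,0],[0,-1.6,0,0],[0,-1.6,0,0],[0,-1.6,0,0],[0,-1.6,0,0]]
  ]
}}

```text
clock: 22.45
tool_pos: [0.5377, 0.2473, -0.0245]
orientation: [11.0, 90.0, -168.0]
force: [0.2, -0.0, -0.3]
opening: 0.0201
```

{"name": "move_arm", "arguments": {
  "commands": [
    [[0,-1.6,0,0],[0,-1.6,0,0],[0,-1.6,0,0],[0,-1.6,0,0],[0,-0.8,0,0],[0,0,0,0],[0,1,0,0],[0,0,0,0]]
  ]
}}

```text
clock: 23.25
tool_pos: [0.5361, 0.3059, -0.0247]
orientation: [35.8, 89.9, -143.3]
force: [-0.6, 1.4, -0.3]
opening: 0.0199
```

{"name": "move_arm", "arguments": {
  "commands": [
    [[-4,0,0,0],[-4,0,0,0],[-4,0,0,0],[0,4.5,0,0],[0,4.5,0,0],[0,4.5,0,0],[0,4.5,0,0],[0,4.5,0,0]]
  ]
}}

```text
clock: 24.05
tool_pos: [0.5399, 0.0804, 0.0959]
orientation: [-149.4, 90.0, 31.6]
force: [0.6, -0.9, 0.6]
opening: 0.0198
```

{"name": "move_arm", "arguments": {
  "commands": [
    [[0,4.5,0,0],[0,4.5,0,0],[0,4.5,0,0],[0,4.5,0,0],[0,4.5,0,0],[0,4.5,0,0],[0,0,0,0]]
  ]
}}

```text
clock: 24.75
tool_pos: [0.5437, -0.1921, 0.0954]
orientation: [39.8, 90.0, -139.6]
force: [-0.6, -0.7, 0.6]
opening: 0.0201
```

```bash
python3 - <<'E'
from h import *
p,d=snapshot('top');P=pts('top',d);h=wood(p);h[:,300:]=0;h[:,:130]=0;h[:180]=0;h[280:]=0
n,l,st,ce=cv2.connectedComponentsWithStats(h)
for i in range(1,n):
    if st[i,4]>60:
        q=P[l==i]; r=np.array([inpan(a) for a in q]); print(ce[i].round(),st[i,4],'pan ctr',np.median(r,0).round(3),'min',r.min(0).round(3),'max',r.max(0).round(3),'z',np.median(q[:,2]).round(3))
cv2.imwrite('pics/c6.png',cv2.resize(p[...,::-1],(800,500),interpolation=cv2.INTER_CUBIC))
print(get_obs()['tool_pos'],get_obs()['force'],get_obs()['clock'])
E
```

```text
[288. 217.] 1796 pan ctr [-0.045 -0.334] min [-0.157 -0.383] max [ 0.006 -0.299] z 0.558
[171. 205.] 262 pan ctr [0.06  0.019] min [ 0.03  -0.004] max [0.091 0.044] z 0.019
[187. 226.] 181 pan ctr [ 0.    -0.021] min [-0.128 -0.383] max [0.018 0.009] z 0.019
[172. 244.] 225 pan ctr [-0.047  0.025] min [-0.128 -0.383] max [-0.015  0.047] z 0.02
[ 0.54380703 -0.19019784  0.09529207] [ 0.15231488  0.72628966 -0.03714578] 24.8
```

View pics/c6.png

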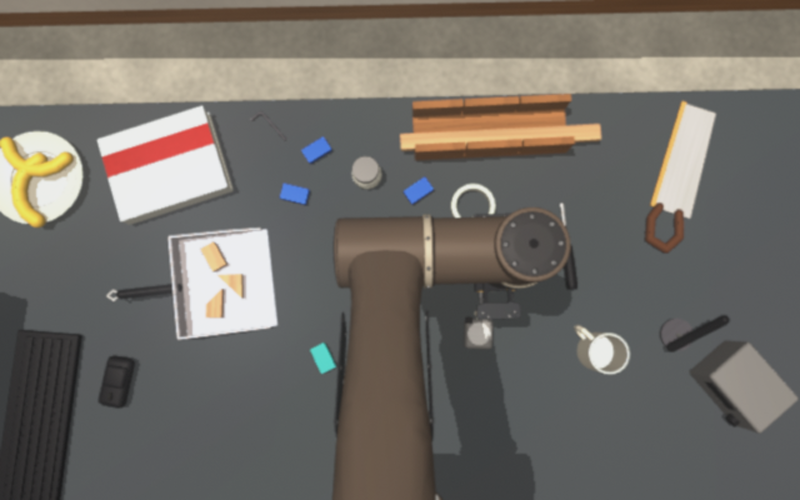

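The final view shows all three offcuts in the pan at (213,256), (233,284) and (215,304), with the arm clear and the other things where they were. Handing in.

```bash
python3 -c "
from plant import close_job;print(close_job())"
```

```text
the job is handed in; nothing more can be done
None
```

All three offcuts were swept into the dustpan and the job was handed in at about 25 s. Nothing was picked up, and the measured wrist force stayed within about 2 N at every reading.

- **Final positions:** in the last top view the stub, mitre and wedge lie flat on the pan floor. Their middles are at pan y of about +19, +25 and -21 mm. The wedge is nearest the lip. Its rear edge, read off the picture, is at about y = -41 mm, roughly 24 mm past the end of the slope.
- **Other things on the desk:** those visible in the last view, including the blue and turquoise look-alikes, looked unmoved. The arm partly hid the tape roll and the screwdriver, so I could not check those two fully. The fingers did not go near either.
- **Disagreement with the specification:** the finger ends are about 34 mm short of the reported TCP. Because of this, my first push passed over the stub without moving it. The wrist depth image showed the gap, so I made the later pushes with a reported z of about -25 mm, which put the finger ends about 9 mm above the desk.

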